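# Shut a camping food box and snap its four tabs

## Robot

A 7-joint arm with a two-finger parallel gripper is mounted at the origin on the work surface. World frame = base frame: x ahead of the robot, y to its left, z up, the work surface at z = 0. Lengths are in m, angles in rad, forces in N, time in s.
With the tool pointing down it reaches from about 0.35 to 0.9 m from the base axis. Payload 8.1 kg.
Tool frame: the origin (TCP) lies midway between the tips of the shut fingers; the grasp point (between the pads) lies 19 mm behind it; x points along the fingers, z is the direction in which the jaws open and shut, and the axes are right-handed (so a half turn about x gives the same grasp; the last joint's range is limited). The gripper opens to 92 mm and grips with 3 to 60 N. Pads are 19 mm wide; open, the fingers measure 130 mm over their backs; the gripper's body (75 mm by 190 mm) begins 47 mm behind the grasp point.
Start: joints at [1.083, 0.434, 0.025, 1.573, -0.012, 1.134, -0.075], TCP at [0.235, -0.579, 0.227] pointing down, gripper open.
Joint ranges: [-2.62, 2.62], [-0.44, 2.09], [-1.27, 1.32], [0.08, 2.57], [-1.32, 4.46], [0.12, 2], [-2.74, 2.74]. Speed limits (rad/s): [2.22, 2.22, 3.01, 3.01, 3.14, 3.14, 3.14].

## Interface

Orientations are given as a rotation vector (axis times angle).
In Python, from cell import arm gives the robot as it stands. The module is installed in compiled form; this text tells all that it offers.
- The arm moves only by the tool move_arm, never from a script. Its argument "steps" is text: rows parted by semicolons, each of 5 numbers parted by spaces: the shift along the tool's x, y, z in m, then the turn about the tool's x in rad, then the closure in counts, from 0 (fully open) to 255 (shut). A call has 1 to 10 rows; each row is the pose to reach, as a shift and turn from the pose commanded when the call began, along the tool's axes at that moment; what a row does not reach only later rows make up. A row lasts 1/12 s, in which the tool goes at most 41.7 mm and 7.16 degrees, less where a joint would pass 70% of its speed; a pose out of reach is approached as far as the arm can. A call with a gripper value outside its range is refused whole. The fingers move at their own pace and stop on an object; "squeeze" is the grip in N (left out, the last holds). Time passes only in rows, so rows that repeat a pose let the fingers close. It gives the time, the measured TCP pose, the force and the opening at its end, in the units of the state.
- arm.observe(): the state, without advancing time (a new reading comes with each control period).
- arm.get_image(name): name is "scene" or "side" or "wrist"; returns a dict with "img" (480x640x3 uint8, blue, green, red), "z_map" (480x640 float32, m along the optical axis (not along the pixel's ray), 0 where there is no reading), "vfov" (degrees; the focal length in pixels is half the picture's height over the tangent of half this angle, whatever the lens; pixels are square), "cx", "cy" (the principal point, pixels), "extrinsics" (4x4, takes a point from camera to world coordinates). Camera axes: x right, y up, looking along -z (the intrinsics and any distortion apply to the point x, -y, -z); pixel columns grow to the right and rows downward; lengths in m; the calibration is good to about 2 mm. A picture is of the moment at which its call begins.
- arm.sign_off(): hands the job in, once; it reports no verdict.
The state is a dict: "clock": time; "joints": joint angles; "dq": joint speeds; "joint_efforts": joint torques, N m; "position": TCP position; "ee_rot": TCP orientation; "force": force on the tool from outside, world axes, zero at the start; "ft_torque": the same for the moment, N m; "width": opening from 0.0 (shut) to 1.0 (fully open).
Only numpy, scipy, OpenCV 4.12 (cv2) and the standard library are available. Lean on these libraries where they do the work, as an engineer would, in place of code of your own. Each camera call takes 0.05 s, during which the arm holds its last target.

## Task

Close the packed food box on the shop counter: first swing its lid fully shut with all four snap tabs still raised, then press the four tabs around the rim down, one after another in any order, until every one has snapped shut. Leave the goods standing around the box (mug, torch and jar) where they are.

Things in the scene. Friction and masses are not known exactly. Their poses are not given: they have to be found in the camera images.
- foodbox: Food box to be closed: the larger, open aluminium box, 150 mm deep (its x), 200 mm wide (its y), walls 85 mm high, packed, fixed on a thin rubber mat. Origin: centre of its underside on the counter; its +x points away from the hinge, +y to the left. The lid hinge line runs along y at box x = -75 mm, z = 85 mm (the rim nearest the robot).
- lid (a joint): Angle of the grey lid (156 x 206 x 12 mm) about its hinge, in rad: 0 fully shut, grows as it opens, 0.55 to 0.95 at the start. It stays where it is left (about 0.3 N m of hinge friction, 2 N at the free edge). Pushing down on its upper face shuts it; that face is then 98 mm above the counter.
- lid_press (a point): Point on the lid's upper face where it may be pushed: 125 mm from the hinge line, middle of the width, between the two far tabs; moves with the lid. Its axes: x from the hinge towards the free edge, z out of the upper face.
- tab_left (a joint): Snap tab, middle of the lid's left edge (box +y): grey flap 50 mm wide, 45 mm long, 5 mm thick. Value in rad: 0 raised (sticks out, 25 degrees above the lid's plane), grows as pressed down, 1.92 shut (hangs down the box wall). Let go before about 0.8 (20 degrees below level) it springs back to 0; past that it snaps shut by itself. Takes 3 to 6 N.
- tab_left_press (a point): Point on the upper face of tab_left, 24 mm out from its hinge pin, middle of its width; moves with the tab. With the lid shut and the tab raised it is about 106 mm above the counter. Shoving it straight down by about 35 mm (to 20 mm below the tab's hinge pin) takes it past the snap point.
- tab_left_hinge (a point): Middle of the hinge pin of tab_left, on the lid's edge; moves with the lid (93 mm above the counter when the lid is shut).
- tab_far_left (a joint): Snap tab, lid's far edge (box +x), 62 mm left of its middle: grey flap 50 mm wide, 45 mm long, 5 mm thick. Value in rad: 0 raised (sticks out, 25 degrees above the lid's plane), grows as pressed down, 1.92 shut (hangs down the box wall). Let go before about 0.8 (20 degrees below level) it springs back to 0; past that it snaps shut by itself. Takes 3 to 6 N.
- tab_far_left_press (a point): Point on the upper face of tab_far_left, 24 mm out from its hinge pin, middle of its width; moves with the tab. With the lid shut and the tab raised it is about 106 mm above the counter. Shoving it straight down by about 35 mm (to 20 mm below the tab's hinge pin) takes it past the snap point.
- tab_far_left_hinge (a point): Middle of the hinge pin of tab_far_left, on the lid's edge; moves with the lid (93 mm above the counter when the lid is shut).
- tab_far_right (a joint): Snap tab, lid's far edge (box +x), 62 mm right of its middle: grey flap 50 mm wide, 45 mm long, 5 mm thick. Value in rad: 0 raised (sticks out, 25 degrees above the lid's plane), grows as pressed down, 1.92 shut (hangs down the box wall). Let go before about 0.8 (20 degrees below level) it springs back to 0; past that it snaps shut by itself. Takes 3 to 6 N.
- tab_far_right_press (a point): Point on the upper face of tab_far_right, 24 mm out from its hinge pin, middle of its width; moves with the tab. With the lid shut and the tab raised it is about 106 mm above the counter. Shoving it straight down by about 35 mm (to 20 mm below the tab's hinge pin) takes it past the snap point.
- tab_far_right_hinge (a point): Middle of the hinge pin of tab_far_right, on the lid's edge; moves with the lid (93 mm above the counter when the lid is shut).
- tab_right (a joint): Snap tab, middle of the lid's right edge (box -y): grey flap 50 mm wide, 45 mm long, 5 mm thick. Value in rad: 0 raised (sticks out, 25 degrees above the lid's plane), grows as pressed down, 1.92 shut (hangs down the box wall). Let go before about 0.8 (20 degrees below level) it springs back to 0; past that it snaps shut by itself. Takes 3 to 6 N.
- tab_right_press (a point): Point on the upper face of tab_right, 24 mm out from its hinge pin, middle of its width; moves with the tab. With the lid shut and the tab raised it is about 106 mm above the counter. Shoving it straight down by about 35 mm (to 20 mm below the tab's hinge pin) takes it past the snap point.
- tab_right_hinge (a point): Middle of the hinge pin of tab_right, on the lid's edge; moves with the lid (93 mm above the counter when the lid is shut).
- mug: Bystander: white mug, 84 mm across, 80 mm high; origin at the centre of its underside. To be left alone.
- torch: Bystander: black torch standing on its head, 54 mm across, 105 mm high; origin at the centre of its underside. To be left alone.
- jar: Bystander: jar, 68 mm across, 85 mm high; origin at the centre of its underside. To be left alone.

How it is judged:
On the way:
1. the lid is shut while all four tabs are still raised (value of joint lid below 0.06 rad and value of joint each of tab_left, tab_far_left, tab_far_right, tab_right below 0.4 rad), for 0.2 s.
At the end, for the whole second after the job is handed in: The lid is shut (within 0.04 rad, about 6 mm at its free edge) and all four tabs are snapped down (each beyond 1.7 rad of 1.92) (value of joint lid below 0.04 rad and value of joint each of tab_left, tab_far_left, tab_far_right, tab_right above 1.7 rad); the robot touches nothing.
It fails at once if the mug, torch or jar beside the box is moved more than 30 mm or knocked over (distance of any of mug, torch, jar from where it was at the start of the episode above 0.03 m or angle between any of mug, torch, jar's own z axis and vertical above 0.5 rad).
It also fails if it takes over 64 s, if anything falls off the work surface, if the arm or the gripper's body presses on something with over 40 N, if the wrist force passes 120 N, or if a joint passes its speed limit or range.

## Working session

There is one attempt and no reset: what is moved stays moved. The work goes in short steps, Python scripts to look and compute and a tool call to move; the robot and the scene stay as the last step left them, time stands still between calls to the robot, and variables do not carry over. Pictures are saved under pics/ and viewed, and the job is handed in when it is done.

Besides the shell and the picture viewer there is one more tool, called by a JSON object that holds its "op" and its "data". move_arm: Moves the arm, as the interface text tells. Its arguments: {"type":"object","properties":{"steps":{"type":"string"},"squeeze":{"type":"number"}},"required":["steps"]}

```bash
mkdir -p pics; ls; python3 - <<'E'
from cell import arm
import cv2,pickle
s=arm.observe();print(s)
for n in ["scene","side"]:
    d=arm.get_image(n);cv2.imwrite(f"pics/{n}0.png",d["img"]);pickle.dump(d,open(f"{n}0.pkl","wb"))
    print(n,d["vfov"],d["cx"],d["cy"],d["extrinsics"], [k for k in d])
E
```

```text
pics
{'clock': 0.0, 'joints': array([ 1.08337524,  0.43517529,  0.02496727,  1.57406576, -0.01159931,
        1.13398394, -0.07512011]), 'dq': array([ 2.72873949e-03,  1.44369269e-03,  5.14431891e-04,  8.13229088e-04,
       -5.07940210e-04, -4.38251730e-05, -2.58560857e-03]), 'joint_efforts': array([ 1.68086585e-04, -6.67862177e+01,  9.85210799e-01, -3.14462829e+01,
       -6.02907641e-02,  4.28670540e-02,  1.10056244e-04]), 'position': array([ 0.234389  , -0.57885794,  0.22598664]), 'ee_rot': array([ 0.92206097,  1.36833601, -0.92087809]), 'force': array([ 0.05085258,  0.61276084, -0.58703718]), 'ft_torque': array([ 0.02036484, -0.02581036, -0.01787474]), 'width': 0.9957867533481419}
scene 50.566168870125544 322.2869207807373 247.4229469842632 [[-0.64292059 -0.52422713  0.55842549  1.19070509]
 [ 0.76565743 -0.45942578  0.45021846  0.51474878]
 [ 0.02053834  0.71701734  0.69675269  0.82700051]
 [ 0.          0.          0.          1.        ]] ['img', 'z_map', 'vfov', 'cx', 'cy', 'extrinsics']
side 50.52410128826871 321.6332005941791 239.77450451850373 [[-0.97087307  0.1754998  -0.1631113   0.41476245]
 [-0.23957417 -0.7022453   0.67041461  0.81380001]
 [ 0.00311349  0.68996475  0.72383628  0.91312918]
 [ 0.          0.          0.          1.        ]] ['img', 'z_map', 'vfov', 'cx', 'cy', 'extrinsics']
```

View pics/scene0.png

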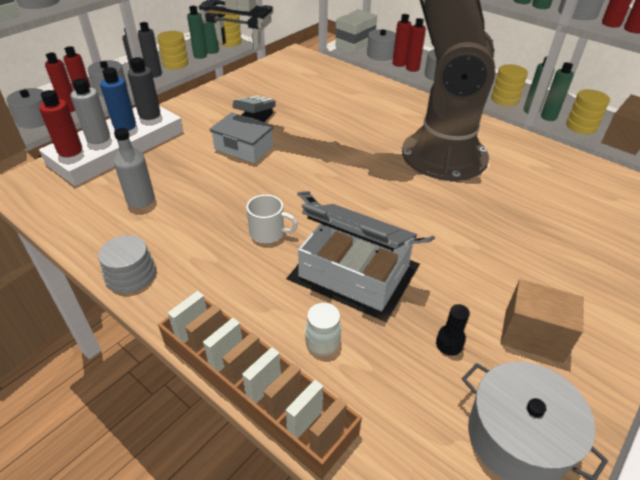

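View pics/side0.png

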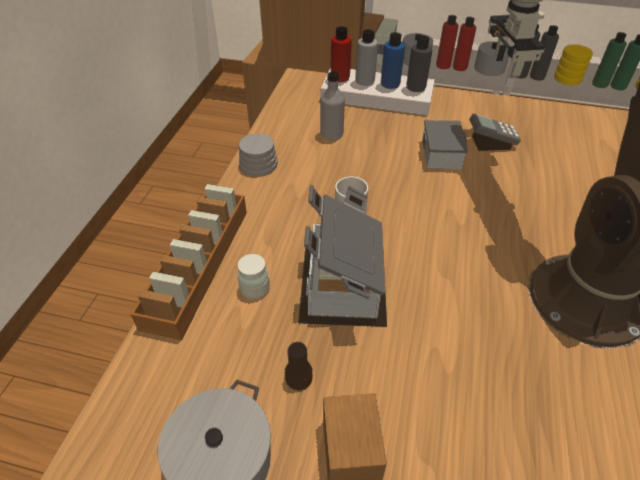

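The scene image shows the box at about (357,255) with its lid half open. The mug is at (266,220), the jar at (323,328) and the torch at (455,330). The side image shows the lid's upper face at about (352,243). Next I measure positions from the depth maps.

```bash
cat > h.py <<'E'
import numpy as np,cv2,pickle
def cloud(d):
    H,W=d["z_map"].shape; f=H/2/np.tan(np.radians(d["vfov"])/2)
    u,v=np.meshgrid(np.arange(W),np.arange(H)); z=d["z_map"]
    P=np.stack([(u-d["cx"])/f*z,-(v-d["cy"])/f*z,-z],-1)
    E=d["extrinsics"]; return P@E[:3,:3].T+E[:3,3]
E
python3 - <<'E'
from h import *
for n in ["scene","side"]:
    d=pickle.load(open(f"{n}0.pkl","rb"));P=cloud(d);hsv=cv2.cvtColor(d["img"],cv2.COLOR_BGR2HSV);g=d["img"].max(-1)
    ok=d["z_map"]>0
    tab=P[ok&(abs(P[...,2])<.004)];print(n,len(tab),np.median(tab[:,2]))
    # mat
    m=ok&(g<45)&(P[...,2]<.012)&(P[...,2]>-.01)&(abs(P[...,0]-.55)<.25)&(abs(P[...,1])<.4)
    k,lab,st,c=cv2.connectedComponentsWithStats(m.astype(np.uint8))
    for i in range(1,k):
        if st[i,4]>100:
            q=P[lab==i]; print("mat",st[i],q.mean(0).round(3),q.min(0).round(3),q.max(0).round(3))
    # things above table
    m=ok&(P[...,2]>.02)&(P[...,2]<.3)&(P[...,0]>.25)&(P[...,0]<.95)&(abs(P[...,1])<.45)
    k,lab,st,c=cv2.connectedComponentsWithStats(m.astype(np.uint8))
    for i in range(1,k):
        if st[i,4]>150:
            q=P[lab==i]; t=q[q[:,2]>q[:,2].max()-.008]; print(st[i],"ctr",q.mean(0).round(3),q.min(0).round(3),q.max(0).round(3),"top",t.mean(0).round(3))
E
```

```text
scene 128729 0.0007293326640805953
mat [ 288  262  130   56 1089] [0.582 0.134 0.004] [ 0.431 -0.019 -0.002] [0.653 0.211 0.008]
[ 228  120   46   39 1121] ctr [ 0.371 -0.408  0.057] [ 0.294 -0.45   0.02 ] [ 0.424 -0.373  0.076] top [ 0.361 -0.416  0.072]
[130 161  23  42 475] ctr [ 0.702 -0.447  0.078] [ 0.68 -0.45  0.02] [ 0.72  -0.439  0.136] top [ 0.705 -0.448  0.131]
[ 297  191  138  115 8057] ctr [0.56  0.092 0.088] [ 0.439 -0.066  0.02 ] [0.636 0.227 0.217] top [0.616 0.104 0.213]
[ 247  195   51   43 1470] ctr [ 0.575 -0.148  0.054] [ 0.532 -0.198  0.02 ] [ 0.618 -0.082  0.083] top [ 0.576 -0.154  0.079]
[  98  235   57   52 2222] ctr [ 0.878 -0.262  0.062] [ 0.82  -0.329  0.02 ] [ 0.925 -0.225  0.08 ] top [ 0.872 -0.277  0.075]
[ 503  279   50   65 1687] ctr [0.471 0.426 0.083] [0.404 0.39  0.02 ] [0.509 0.45  0.105] top [0.455 0.427 0.101]
[  158   291   204   184 13261] ctr [0.895 0.144 0.067] [ 0.834 -0.081  0.02 ] [0.936 0.32  0.102] top [0.886 0.137 0.098]
[ 305  303   37   49 1445] ctr [0.743 0.161 0.067] [0.703 0.123 0.02 ] [0.767 0.187 0.089] top [0.733 0.153 0.085]

[... 710 characters left out ...]
-0.415  0.071]
[ 304  176   81  138 8575] ctr [0.539 0.092 0.118] [ 0.441 -0.2    0.02 ] [0.635 0.229 0.217] top [0.614 0.106 0.213]
[ 131  184  115  151 7652] ctr [0.873 0.158 0.068] [ 0.833 -0.083  0.02 ] [0.937 0.322 0.104] top [0.884 0.144 0.098]
[ 237  254   32   42 1074] ctr [0.726 0.165 0.066] [0.697 0.124 0.02 ] [0.765 0.189 0.092] top [0.732 0.153 0.086]
[285 341  27  45 909] ctr [0.572 0.354 0.068] [0.549 0.323 0.02 ] [0.601 0.372 0.11 ] top [0.574 0.345 0.105]
[210 379  49  23 389] ctr [0.657 0.434 0.081] [0.62  0.408 0.065] [0.703 0.45  0.094] top [0.662 0.445 0.09 ]
[ 323  393   58   36 1467] ctr [0.454 0.428 0.099] [0.404 0.392 0.021] [0.507 0.45  0.105] top [0.453 0.427 0.1  ]
```

```bash
python3 - <<'E'
from h import *
S=[];LP=[]
A=[];MT=[]
for n in ["scene","side"]:
    d=pickle.load(open(f"{n}0.pkl","rb"));P=cloud(d);g=d["img"].max(-1).astype(int)
    ok=(d["z_map"]>0)&(P[...,0]>.40)&(P[...,0]<.68)&(P[...,1]>-.09)&(P[...,1]<.25)
    A.append(P[ok&(P[...,2]>.02)])
    MT.append(P[ok&(g<45)&(abs(P[...,2]-.003)<.008)])
A=np.vstack(A);MT=np.vstack(MT)
w=A[(A[:,2]>.02)&(A[:,2]<.075)]
# walls: use local normal by slicing: extents in rotated frames
best=[]
for a in np.radians(np.arange(-30,30.1,.5)):
    ex=np.array([np.cos(a),np.sin(a)]);ey=np.array([-np.sin(a),np.cos(a)])
    x=w[:,:2]@ex;y=w[:,:2]@ey
    hx=np.histogram(x,np.arange(x.min()-.002,x.max()+.004,.002))[0].max();hy=np.histogram(y,np.arange(y.min()-.002,y.max()+.004,.002))[0].max()
    best.append((hx+hy,np.degrees(a),hx,hy))
print(sorted(best)[-5:])
a=np.radians(sorted(best)[-1][1]);ex=np.array([np.cos(a),np.sin(a)]);ey=np.array([-np.sin(a),np.cos(a)])
for nm,v in(("x",w[:,:2]@ex),("y",w[:,:2]@ey)):
    h,e=np.histogram(v,np.arange(v.min()-.002,v.max()+.004,.002));print(nm,[(round(float(b),3),int(c)) for b,c in zip(e,h) if c>60])
print("mat rect",[ (cv2.minAreaRect(m.astype(np.float32)[:,:2]*1000)) for m in [MT]])
np.save("A.npy",A)
# lid plane ransac
rng=np.random.default_rng(0);L=A[A[:,2]>.1];bb=None
for _ in range(2000):
    p=L[rng.choice(len(L),3,False)];nn=np.cross(p[1]-p[0],p[2]-p[0]);l=np.linalg.norm(nn)
    if l<1e-5:continue
    nn/=l;m=abs((L-p[0])@nn)<.002
    if bb is None or m.sum()>bb.sum():bb=m
q=L[bb];c=q.mean(0);U,s,V=np.linalg.svd(q-c,full_matrices=False);n=V[2]*np.sign(V[2][2])
print("lid",bb.sum(),len(L),c,n,"tilt",np.arccos(n[2]),"dir deg",np.degrees(np.arctan2(-n[1],-n[0])))
E
```

```text
[(np.int64(1270), np.float64(10.5), np.int64(607), np.int64(663)), (np.int64(1286), np.float64(12.5), np.int64(607), np.int64(679)), (np.int64(1451), np.float64(12.000000000000002), np.int64(637), np.int64(814)), (np.int64(1627), np.float64(11.0), np.int64(846), np.int64(781)), (np.int64(1714), np.float64(11.5), np.int64(824), np.int64(890))]
x [(0.474, 81), (0.476, 103), (0.496, 80), (0.5, 73), (0.502, 74), (0.504, 66), (0.506, 70), (0.508, 75), (0.51, 64), (0.512, 77), (0.514, 61), (0.516, 76), (0.518, 88), (0.52, 83), (0.522, 72), (0.524, 77), (0.526, 71), (0.528, 76), (0.53, 71), (0.532, 77), (0.534, 62), (0.536, 80), (0.538, 79), (0.54, 85), (0.542, 83), (0.544, 74), (0.546, 85), (0.548, 76), (0.55, 87), (0.552, 88), (0.554, 96), (0.556, 86), (0.558, 92), (0.56, 94), (0.562, 89), (0.564, 93), (0.566, 93), (0.568, 86), (0.57, 89), (0.572, 85), (0.574, 87), (0.576, 92), (0.578, 96), (0.58, 77), (0.616, 82), (0.618, 198), (0.62, 824), (0.622, 416), (0.624, 83), (0.626, 73)]
y [(-0.124, 88), (-0.122, 299), (-0.06, 117), (-0.012, 61), (-0.008, 62), (-0.006, 107), (-0.004, 159), (0.012, 62), (0.014, 62), (0.016, 63), (0.018, 63), (0.02, 64), (0.022, 80), (0.024, 66), (0.026, 68), (0.028, 66), (0.03, 76), (0.034, 80), (0.036, 67), (0.05, 118), (0.07, 144), (0.072, 890), (0.074, 350)]
mat rect [((543.0911865234375, 85.45059204101562), (185.66258239746094, 236.06814575195312), 11.082566261291504)]
lid 4836 8365 [0.53128485 0.08972566 0.14248871] [-0.50941848 -0.09959013  0.85473658] tilt 0.545753197913805 dir deg 11.061676654760664
```

```bash
python3 - <<'E'
from h import *
A=np.load("A.npy");w=A[(A[:,2]>.02)&(A[:,2]<.075)]
a=np.radians(11.3)
R=np.array([[np.cos(a),np.sin(a)],[-np.sin(a),np.cos(a)]])
B=w[:,:2]@R.T
mx=abs(B[:,0]-.621)<.004; my=(abs(B[:,1]-.073)<.005)&(B[:,0]<.62)
for nm,m,i in(("x",mx,0),("y",my,1)):
    q=B[m].astype(np.float32); vx,vy,x0,y0=cv2.fitLine(q,cv2.DIST_HUBER,0,.001,.001).ravel(); print(nm,m.sum(),"ang off",np.degrees(np.arctan2(vy,vx)),q.mean(0),"extent",q.min(0),q.max(0), "zrange")
# lid in box frame
n=np.array([-0.50941848,-0.09959013,0.85473658]);c=np.array([0.53128485,0.08972566,0.14248871])
L=A[abs((A-c)@n)<.003]; b=L[:,:2]@R.T
for p in (.2,1,2,5,50,95,98,99,99.8): print(p,np.percentile(b,p,axis=0).round(4),np.percentile(L[:,2],p).round(4))
E
```

```text
x 1544 ang off -89.95528 [ 0.62107503 -0.01747022] extent [ 0.6170166  -0.12388123] [0.6249496 0.0775493] zrange
y 1346 ang off 0.02464221 [0.54814947 0.07549977] extent [0.47250977 0.06841264] [0.61998427 0.0779947 ] zrange
0.2 [ 0.464  -0.1458] 0.095
1 [ 0.4656 -0.1406] 0.0966
2 [ 0.4672 -0.1355] 0.0978
5 [ 0.4721 -0.1199] 0.1009
50 [ 0.5368 -0.0136] 0.1416
95 [0.5965 0.0754] 0.1764
98 [0.6051 0.0799] 0.1833
99 [0.6104 0.0866] 0.1864
99.8 [0.6145 0.0944] 0.1909
```

```bash
cat >> h.py <<'E'
from scipy.spatial.transform import Rotation as Ro
a=np.radians(11.3);C=np.array([.5402,.0833,0]);RB=Ro.from_euler('z',a).as_matrix()
def w2b(p): return RB.T@(np.asarray(p)-C)
def b2w(p): return RB@np.asarray(p)+C
def plan(s,tb):
    R=Ro.from_rotvec(s["ee_rot"]).as_matrix(); t=b2w(tb)
    z=R[:,2];ang=np.degrees(np.arctan2(z[1],z[0]))-11.3
    print("tcp box",w2b(s["position"]).round(4),"tool z angle in box deg",ang.round(2),"tool axes down",R[:,0].round(3),"y",R[:,1].round(3),"z",R[:,2].round(3))
    print("shift tool",(R.T@(t-s["position"])).round(4),"turn to z||y",[round(float(np.radians(((ang-k+90)%180)-90)),3) for k in (90,)],"to z||x",round(float(np.radians(((ang+90)%180)-90)),3),"j7",s["joints"].round(3),"F",s["force"].round(2),"t",s["clock"],"w",s["width"])
E
python3 - <<'E'
from h import *
from cell import arm
plan(arm.observe(),[.025,0,.24])
for n,p in dict(mug=[.576,-.15,0],jar=[.733,.153,0],torch=[.575,.345,0]).items(): print(n,w2b(p))
E
```

```text
tcp box [-0.4296 -0.5894  0.226 ] tool z angle in box deg -79.25 tool axes down [-0.001  0.001 -1.   ] y [ 0.927  0.375 -0.   ] z [ 0.375 -0.927 -0.001]
shift tool [-0.0134  0.5566 -0.4943] turn to z||y [0.188] to z||x -1.383 j7 [ 1.083  0.435  0.025  1.574 -0.012  1.134 -0.075] F [-0.1   0.23 -0.1 ] t 0.1 w 0.9974728013617837
mug [-0.01060823 -0.23579227  0.        ]
jar [0.20271995 0.03057043 0.        ]
torch [0.0854045  0.24980793 0.        ]
```

{"op": "move_arm", "data": {"steps": "-0.04 0 0 0 255; -0.04 0.03 -0.026 0.05 255; -0.04 0.06 -0.052 0.1 255; -0.04 0.09 -0.078 0.15 255; -0.04 0.12 -0.104 0.188 255; -0.04 0.15 -0.132 0.188 255; -0.04 0.18 -0.16 0.188 255; -0.04 0.21 -0.186 0.188 255; -0.04 0.24 -0.213 0.188 255; -0.04 0.27 -0.24 0.188 255"}}

```text
clock: 0.93
position: [0.395, -0.2536, 0.2667]
ee_rot: [1.063, 1.296, -1.063]
force: [0.8, -1.0, 0.3]
width: 0.323
```

```bash
python3 - <<'E'
from h import *
from cell import arm
plan(arm.observe(),[.025,0,.25])
E
```

```text
tcp box [-0.2084 -0.3019  0.2667] tool z angle in box deg -90.04 tool axes down [-0. -0. -1.] y [ 0.981  0.195 -0.   ] z [ 0.195 -0.981  0.   ]
shift tool [ 0.0166  0.2332 -0.3021] turn to z||y [-0.001] to z||x 1.57 j7 [ 0.577  0.155 -0.138  1.867  0.024  1.122 -0.944] F [ 0.83 -0.96  0.26] t 0.9333 w 0.3229821567972969
```

{"op": "move_arm", "data": {"steps": "0 0.024 -0.03 0 255; 0 0.048 -0.062 0 255; 0 0.072 -0.093 0 255; 0 0.096 -0.124 0 255; 0 0.12 -0.155 0 255; 0 0.144 -0.186 0 255; 0 0.168 -0.217 0 255; 0 0.192 -0.248 0 255; 0 0.216 -0.28 0 255; 0 0.233 -0.3 0 255"}}

```text
clock: 1.77
position: [0.5651, 0.0887, 0.2664]
ee_rot: [1.062, 1.298, -1.06]
force: [-0.1, -0.4, -0.1]
width: 0.004
```

```bash
python3 - <<'E'
from h import *
from cell import arm
d=arm.get_image("scene");cv2.imwrite("pics/scene1.png",d["img"])
d=arm.get_image("side");cv2.imwrite("pics/side1.png",d["img"][100:380,200:520])
plan(arm.observe(),[.025,0,.165])
E
```

```text
tcp box [0.0259 0.0016 0.266 ] tool z angle in box deg -89.64 tool axes down [-0.001  0.003 -1.   ] y [ 0.979  0.202 -0.   ] z [ 0.202 -0.979 -0.003]
shift tool [ 0.101  -0.0009  0.0019] turn to z||y [0.006] to z||x -1.564 j7 [ 0.013  0.348 -0.355  1.624  0.125  1.192 -1.736] F [ 0.04  0.07 -0.37] t 1.8667 w 0.004808203500432686
```

View pics/scene1.png

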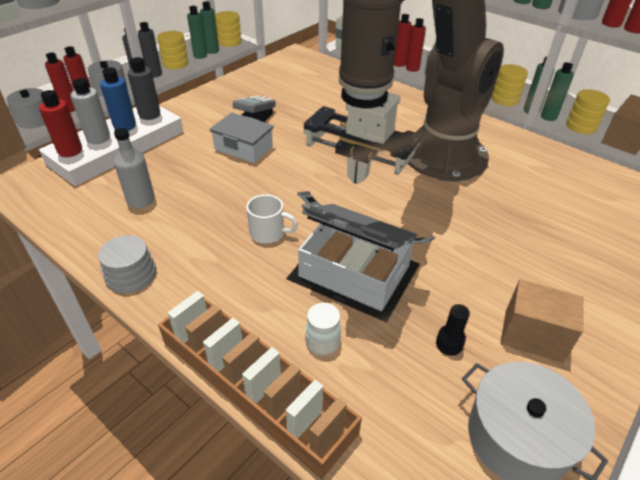

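View pics/side1.png

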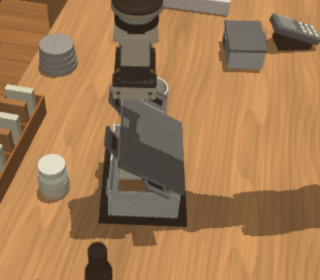

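In scene1 the shut fingertips are at about (357,178), and in side1 the hand is at about (335,180) in full-image pixels. I'll check that against the projected TCP.

```bash
python3 - <<'E'
from h import *
for n in["scene","side"]:
    d=pickle.load(open(f"{n}0.pkl","rb"));E=np.linalg.inv(d["extrinsics"]);f=240/np.tan(np.radians(d["vfov"])/2)
    for p in([.5651,.0887,.266],b2w([.025,0,.161])):
        q=E[:3,:3]@p+E[:3,3];print(n,d["cx"]+f*q[0]/-q[2],d["cy"]-f*q[1]/-q[2])
E
```

```text
scene 357.4413463138241 181.21371519218656
scene 353.7099181897719 223.88040440559757
side 335.0054083311904 193.49648752278915
side 334.1192061008029 231.6182138381286
```

{"op": "move_arm", "data": {"steps": "0.035 0 0 0.006 255; 0.07 0 0 0.006 255; 0.095 0 0 0.006 255; 0.105 0.004 0 0.006 255; 0.12 0.009 0 0.006 255; 0.133 0.014 0 0.006 255; 0.145 0.019 0 0.006 255; 0.155 0.022 0 0.006 255; 0.163 0.024 0 0.006 255; 0.163 0.024 0 0.006 255"}}

```text
clock: 2.7
position: [0.5878, 0.0887, 0.1021]
ee_rot: [1.067, 1.295, -1.069]
force: [0.2, 0.6, -0.5]
width: 0.004
```

```bash
python3 - <<'E'
from h import *
from cell import arm
d=arm.get_image("side");cv2.imwrite("pics/side2.png",d["img"][100:380,200:520])
plan(arm.observe(),[.05,0,.098])
E
```

```text
tcp box [ 0.0479 -0.0039  0.1031] tool z angle in box deg -90.37 tool axes down [-0.001 -0.    -1.   ] y [ 0.982  0.19  -0.001] z [ 0.19  -0.982 -0.   ]
shift tool [ 0.0051  0.0021 -0.0039] turn to z||y [-0.006] to z||x 1.564 j7 [-0.018  0.537 -0.316  1.766  0.209  0.873 -1.808] F [-0.49 -0.48  0.77] t 2.75 w 0.004731916886046391
```

View pics/side2.png

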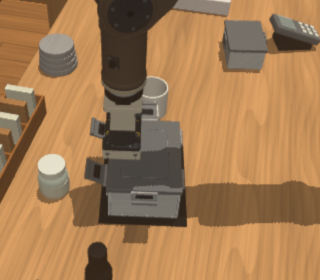

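The lid is nearly shut, with its far edge now lying on the box. I push down a few mm more.

{"op": "move_arm", "data": {"steps": "0.003 0 -0.004 0 255; 0.006 0 -0.004 0 255; 0.008 0 -0.004 0 255; 0.009 0 -0.004 0 255; 0.009 0 -0.004 0 255; 0.009 0 -0.004 0 255"}}

```text
clock: 3.25
position: [0.5879, 0.094, 0.098]
ee_rot: [1.069, 1.292, -1.065]
force: [-9.4, -1.0, 27.1]
width: 0.004
```

```bash
python3 - <<'E'
from h import *
from cell import arm
plan(arm.observe(),[.05,0,.098])
E
```

```text
tcp box [0.0488 0.0011 0.098 ] tool z angle in box deg -90.33 tool axes down [ 0.003  0.001 -1.   ] y [0.982 0.19  0.003] z [ 0.19  -0.982 -0.   ]
shift tool [-0.      0.0012  0.0011] turn to z||y [-0.006] to z||x 1.565 j7 [-0.027  0.542 -0.316  1.772  0.213  0.858 -1.82 ] F [-9.36 -0.97 27.07] t 3.25 w 0.003983358657940505
```

{"op": "move_arm", "data": {"steps": "-0.02 0 0 0 255; -0.05 -0.01 0 0 255; -0.09 -0.04 0 0 255; -0.1 -0.07 0 0 255; -0.1 -0.1 0 0 255; -0.1 -0.13 0 0 255; -0.1 -0.13 0 0 255"}}

```text
clock: 3.83
position: [0.4544, 0.067, 0.195]
ee_rot: [1.064, 1.294, -1.07]
force: [0.0, -0.2, -0.9]
width: 0.007
```

```bash
python3 - <<'E'
from h import *
from cell import arm
for n in["scene","side","wrist"]:
    d=arm.get_image(n);cv2.imwrite(f"pics/{n}3.png",d["img"]);pickle.dump(d,open(n+"3.pkl","wb"))
    if 0: continue
    P=cloud(d);B=(P-C)@RB
    k=(d["z_map"]>0)&(B[...,2]>.086)&(B[...,2]<.13)
    for nm,m in dict(fl=(abs(B[...,1]-.062)<.03)&(B[...,0]>.075)&(B[...,0]<.14),fr=(abs(B[...,1]+.062)<.03)&(B[...,0]>.075)&(B[...,0]<.14),l=(abs(B[...,0])<.03)&(B[...,1]>.095)&(B[...,1]<.16),r=(abs(B[...,0])<.03)&(B[...,1]<-.095)&(B[...,1]>-.16)).items():
        q=B[k&m]
        if len(q)>20: print(n,nm,len(q),np.percentile(q,2,axis=0).round(3),np.percentile(q,98,axis=0).round(3))
    q=B[k&(abs(B[...,1])<.1)&(abs(B[...,0]-.003)<.07)&(B[...,2]<.12)]
    if len(q)>50:
        X=np.c_[q[:,0],q[:,1],np.ones(len(q))];print(n,"lid plane",np.linalg.lstsq(X,q[:,2],rcond=None)[0].round(4))
plan(arm.observe(),[.103,.062,.13])
E
```

```text
scene fl 422 [0.076 0.036 0.094] [0.124 0.089 0.117]
scene fr 380 [ 0.076 -0.087  0.094] [ 0.124 -0.035  0.118]
scene l 494 [-0.025  0.096  0.094] [0.028 0.147 0.117]
scene r 475 [-0.025 -0.146  0.095] [ 0.027 -0.096  0.118]
scene lid plane [-0.0038 -0.0002  0.0996]
side fl 498 [0.076 0.038 0.094] [0.123 0.089 0.117]
side fr 401 [ 0.076 -0.088  0.094] [ 0.123 -0.035  0.118]
side l 472 [-0.027  0.096  0.094] [0.027 0.149 0.117]
side r 464 [-0.024 -0.145  0.095] [ 0.026 -0.096  0.117]
side lid plane [-0.0001 -0.0017  0.0991]
wrist l 9282 [-0.023  0.096  0.095] [0.026 0.145 0.115]
wrist r 9391 [-0.023 -0.145  0.095] [ 0.026 -0.096  0.115]
wrist lid plane [-0.0013 -0.0002  0.0979]
tcp box [-0.0813  0.0009  0.1954] tool z angle in box deg -90.37 tool axes down [ 0.002 -0.    -1.   ] y [0.982 0.19  0.002] z [ 0.19  -0.982  0.   ]
shift tool [ 0.0657  0.1838 -0.0623] turn to z||y [-0.006] to z||x 1.564 j7 [ 0.055  0.238 -0.378  1.967  0.108  0.954 -1.755] F [-0.17  0.78  0.28] t 3.9833 w 0.004355923576382595
```

View pics/scene3.png

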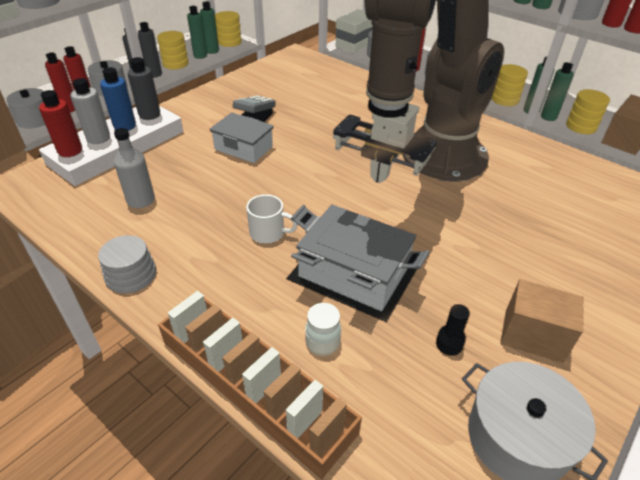

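View pics/side3.png

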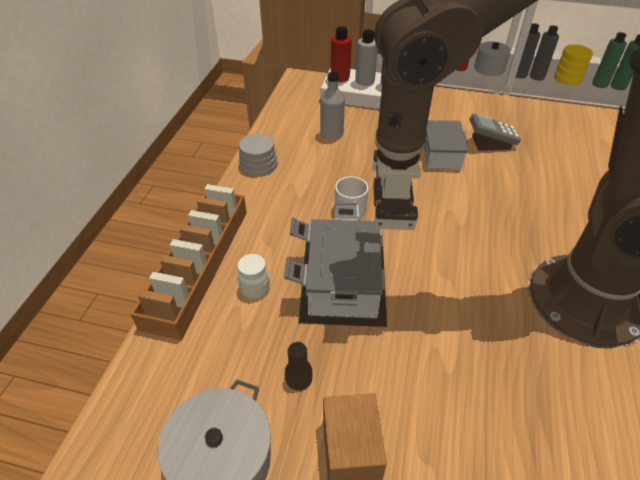

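View pics/wrist3.png

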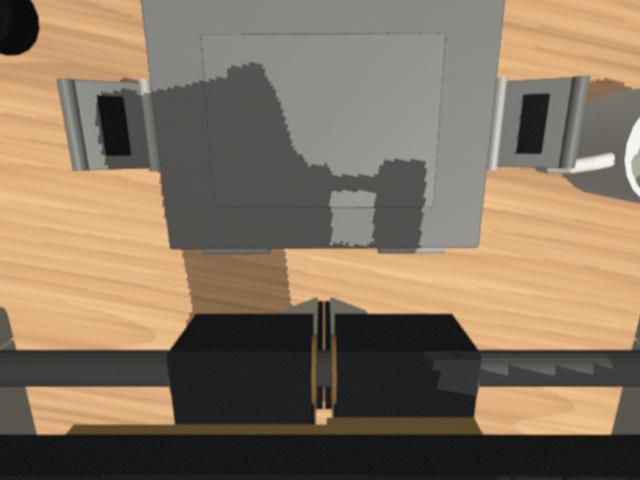

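The lid lies flat at z≈0.098–0.099 m and all four tabs are raised (tips at z≈0.117 m). Both the scene and wrist views show the mug handle close to the right tab, so I measure its position.

```bash
python3 - <<'E'
from h import *
for n in["scene","side","wrist"]:
    d=pickle.load(open(n+"3.pkl","rb"));P=cloud(d);B=(P-C)@RB
    m=(d["z_map"]>0)&(B[...,2]>.02)&(B[...,2]<.085)&(abs(B[...,0])<.06)&(B[...,1]<-.11)&(B[...,1]>-.20)
    q=B[m]
    for lo in np.arange(-.2,-.11,.01):
        k=q[(q[:,1]>=lo)&(q[:,1]<lo+.01)]
        if len(k):print(n,lo.round(2),len(k),k.min(0).round(3),k.max(0).round(3))
E
```

```text
scene -0.2 60 [-0.028 -0.2    0.02 ] [-0.001 -0.19   0.082]
scene -0.19 35 [-0.028 -0.19   0.02 ] [-0.017 -0.181  0.073]
scene -0.18 32 [-0.029 -0.18   0.02 ] [-0.021 -0.171  0.068]
scene -0.17 23 [-0.035 -0.17   0.029] [-0.023 -0.166  0.054]
side -0.2 19 [-0.028 -0.2    0.067] [-0.003 -0.191  0.083]
side -0.19 2 [-0.028 -0.187  0.066] [-0.028 -0.185  0.067]
side -0.18 9 [-0.031 -0.179  0.053] [-0.028 -0.171  0.068]
side -0.17 16 [-0.032 -0.17   0.039] [-0.027 -0.164  0.063]
wrist -0.2 457 [-0.028 -0.2    0.028] [-0.004 -0.19   0.081]
wrist -0.19 258 [-0.03  -0.19   0.061] [-0.018 -0.18   0.072]
wrist -0.18 150 [-0.032 -0.18   0.049] [-0.02  -0.17   0.068]
wrist -0.17 101 [-0.032 -0.17   0.032] [-0.028 -0.165  0.059]
```

Handle ends at box y≈−0.164; the press point is at −0.125, so it clears. I go to the far-left tab first.

{"op": "move_arm", "data": {"steps": "0 0.037 -0.012 0 255; 0 0.074 -0.024 0 255; 0 0.111 -0.036 0 255; 0 0.148 -0.05 0 255; 0.02 0.18 -0.062 0 255; 0.045 0.184 -0.062 -0.006 255; 0.065 0.184 -0.062 -0.006 255; 0.065 0.184 -0.062 -0.006 255"}}

```text
clock: 4.65
position: [0.6273, 0.1638, 0.1242]
ee_rot: [1.058, 1.3, -1.068]
force: [-1.4, -1.1, -1.5]
width: 0.008
```

```bash
python3 - <<'E'
from h import *
from cell import arm
plan(arm.observe(),[.103,.062,.07])
E
```

```text
tcp box [0.1012 0.0619 0.1242] tool z angle in box deg -90.0 tool axes down [-0.007 -0.002 -1.   ] y [ 0.981  0.196 -0.007] z [ 0.196 -0.981  0.   ]
shift tool [ 0.0542  0.0022 -0.0002] turn to z||y [0.0] to z||x -1.571 j7 [-0.12   0.595 -0.334  1.598  0.22   0.993 -1.896] F [-1.42 -1.14 -1.51] t 4.65 w 0.008274856700148377
```

{"op": "move_arm", "data": {"steps": "0.01 0.002 0 0 255; 0.02 0.002 0 0 255; 0.03 0.002 0 0 255; 0.04 0.002 0 0 255; 0.05 0.002 0 0 255; 0.058 0.002 0 0 255; 0.058 0.002 0 0 255; 0.058 0.002 0 0 255"}}

```text
clock: 5.32
position: [0.6303, 0.164, 0.0714]
ee_rot: [1.063, 1.296, -1.064]
force: [0.8, -0.3, 0.3]
width: 0.002
```

```bash
python3 - <<'E'
from h import *
from cell import arm
d=arm.get_image("side");cv2.imwrite("pics/side4.png",d["img"][100:380,200:520])
plan(arm.observe(),[.103,-.062,.14])
E
```

```text
tcp box [0.1046 0.0617 0.0719] tool z angle in box deg -90.03 tool axes down [ 0. -0. -1.] y [0.981 0.195 0.   ] z [ 0.195 -0.981  0.   ]
shift tool [-0.0681 -0.0015  0.1237] turn to z||y [-0.001] to z||x 1.57 j7 [-0.13   0.652 -0.319  1.641  0.248  0.889 -1.919] F [ 0.11 -0.88  0.34] t 5.3667 w 0.0024939576500041384
```

View pics/side4.png

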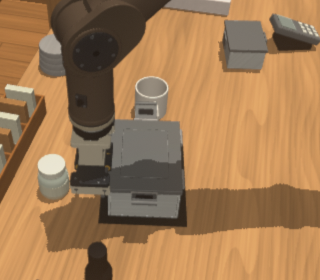

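Contact force is gone, so the tab appears snapped. The jar at (52,178) in the crop is untouched. On to the far-right tab.

{"op": "move_arm", "data": {"steps": "-0.035 0 0 0 255; -0.07 0 0.005 0 255; -0.07 0 0.04 0 255; -0.07 0 0.08 0 255; -0.07 -0.001 0.115 0 255; -0.06 -0.001 0.124 0 255; -0.045 -0.001 0.124 0 255; -0.045 -0.001 0.124 0 255"}}

```text
clock: 6.03
position: [0.6528, 0.0406, 0.1148]
ee_rot: [1.063, 1.296, -1.067]
force: [-1.6, 1.1, -1.1]
width: 0.005
```

```bash
python3 - <<'E'
from h import *
from cell import arm
plan(arm.observe(),[.103,-.062,.07])
E
```

```text
tcp box [ 0.1021 -0.0639  0.1148] tool z angle in box deg -90.17 tool axes down [-0.003 -0.001 -1.   ] y [ 0.981  0.193 -0.003] z [ 0.193 -0.981  0.   ]
shift tool [ 0.0448  0.0011 -0.0019] turn to z||y [-0.003] to z||x 1.568 j7 [ 0.064  0.609 -0.321  1.596  0.22   0.975 -1.705] F [-1.57  1.15 -1.12] t 6.0333 w 0.004540154904072778
```

{"op": "move_arm", "data": {"steps": "0.01 0.001 -0.002 0 255; 0.02 0.001 -0.002 0 255; 0.03 0.001 -0.002 0 255; 0.04 0.001 -0.002 0 255; 0.048 0.001 -0.002 0 255; 0.048 0.001 -0.002 0 255; 0.048 0.001 -0.002 0 255; 0.01 0.001 -0.002 0 255; -0.03 0.001 -0.002 0 255; -0.07 0.001 -0.002 0 255"}}

```text
clock: 6.87
position: [0.654, 0.0451, 0.1882]
ee_rot: [1.062, 1.297, -1.063]
force: [1.2, -0.1, 0.1]
width: 0.008
```

```bash
python3 - <<'E'
from h import *
from cell import arm
d=arm.get_image("scene");cv2.imwrite("pics/scene5.png",d["img"][150:380,200:520])
d=arm.get_image("side");cv2.imwrite("pics/side5.png",d["img"][100:380,200:520])
plan(arm.observe(),[0,-.125,.2])
E
```

```text
tcp box [ 0.1088 -0.0596  0.195 ] tool z angle in box deg -90.01 tool axes down [ 0.013  0.002 -1.   ] y [0.981 0.196 0.013] z [ 0.196 -0.981  0.   ]
shift tool [-0.0064 -0.1087  0.0654] turn to z||y [-0.0] to z||x 1.571 j7 [ 0.067  0.536 -0.337  1.509  0.19   1.116 -1.682] F [0.62 0.16 0.58] t 6.9667 w 0.0038431801040570797
```

View pics/scene5.png

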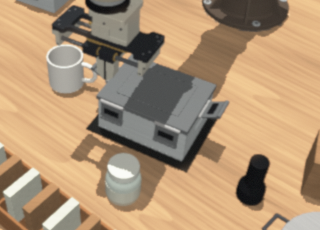

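View pics/side5.png

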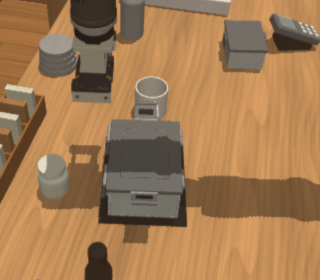

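Both far tabs now lie against the far wall, at (112,112) and (167,132) in the scene crop. I turn the tool −90° while moving over the right tab.

{"op": "move_arm", "data": {"steps": "0 -0.02 0.01 -0.12 255; 0 -0.04 0.02 -0.24 255; 0 -0.06 0.035 -0.36 255; 0 -0.08 0.045 -0.48 255; 0 -0.1 0.055 -0.6 255; 0 -0.109 0.065 -0.72 255; 0 -0.109 0.065 -0.84 255; 0 -0.109 0.065 -0.96 255; 0 -0.109 0.065 -1.08 255; 0 -0.109 0.065 -1.2 255"}}

```text
clock: 7.8
position: [0.5605, -0.0403, 0.1873]
ee_rot: [0.132, 1.566, -0.132]
force: [1.3, 0.2, -0.1]
width: 0.001
```

{"op": "move_arm", "data": {"steps": "0 0 0 -0.12 255; 0 0 0 -0.24 255; 0 0 0 -0.36 255; 0 0 0 -0.371 255; 0 0 0 -0.371 255"}}

```text
clock: 8.22
position: [0.5605, -0.0403, 0.187]
ee_rot: [-0.152, 1.565, 0.153]
force: [0.3, 0.4, 0.1]
width: 0.006
```

```bash
python3 - <<'E'
from h import *
from cell import arm
plan(arm.observe(),[0,-.125,.07])
E
```

```text
tcp box [-0.0043 -0.1252  0.187 ] tool z angle in box deg -0.17 tool axes down [ 0.001  0.    -1.   ] y [-0.193  0.981  0.   ] z [0.981 0.193 0.001]
shift tool [0.117  0.0002 0.0043] turn to z||y [1.568] to z||x -0.003 j7 [ 0.493  0.47  -0.722  1.738  0.349  1.065 -0.152] F [0.28 0.4  0.12] t 8.2167 w 0.005523378731659429
```

{"op": "move_arm", "data": {"steps": "0.04 0 0.004 0 255; 0.07 0 0.004 0 255; 0.08 0 0.004 0 255; 0.09 0 0.004 0 255; 0.1 0 0.004 0 255; 0.11 0 0.004 0 255; 0.12 0 0.004 0 255; 0.12 0 0.004 0 255; 0.12 0 0.004 0 255; 0.08 0 0.004 0 255"}}

```text
clock: 9.05
position: [0.5603, -0.0403, 0.1017]
ee_rot: [-0.153, 1.575, 0.155]
force: [1.0, -0.9, 0.4]
width: 0.004
```

{"op": "move_arm", "data": {"steps": "-0.04 0 0 0 255; -0.07 0 0 0 255; -0.08 0.04 0 0 255; -0.08 0.08 0 0 255; -0.08 0.12 0 0 255; -0.08 0.16 0 0 255; -0.08 0.2 0 0 255; -0.08 0.24 0 0 255; -0.08 0.25 0 0 255; -0.08 0.25 0 0 255"}}

```text
clock: 9.88
position: [0.5138, 0.2106, 0.188]
ee_rot: [-0.158, 1.564, 0.162]
force: [0.1, -0.4, -0.0]
width: 0.005
```

```bash
python3 - <<'E'
from h import *
from cell import arm
d=arm.get_image("scene");cv2.imwrite("pics/scene6.png",d["img"][150:380,200:520])
plan(arm.observe(),[0,.125,.07])
E
```

```text
tcp box [-0.0005  0.1269  0.1876] tool z angle in box deg 0.18 tool axes down [ 0.001  0.001 -1.   ] y [-0.199  0.98   0.001] z [0.98  0.199 0.001]
shift tool [ 0.1176 -0.002   0.0004] turn to z||y [-1.568] to z||x 0.003 j7 [ 0.066  0.468 -0.759  1.752  0.362  1.066 -0.617] F [-0.09 -0.27  0.22] t 9.9333 w 0.007066959495958594
```

View pics/scene6.png

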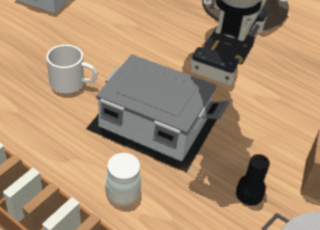

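The right tab no longer sticks out (it was near (105,70) in the crop) and the mug hasn't moved. I press the left tab.

{"op": "move_arm", "data": {"steps": "0.04 -0.002 0 0 255; 0.07 -0.002 0 0 255; 0.08 -0.002 0 0 255; 0.09 -0.002 0 0 255; 0.1 -0.002 0 0 255; 0.11 -0.002 0 0 255; 0.12 -0.002 0 0 255; 0.12 -0.002 0 0 255; 0.12 -0.002 0 0 255; 0.08 -0.002 0 0 255"}}

```text
clock: 10.77
position: [0.5125, 0.2015, 0.1017]
ee_rot: [-0.156, 1.575, 0.153]
force: [0.1, -1.3, -0.6]
width: 0.011
```

{"op": "move_arm", "data": {"steps": "-0.04 0 0 0 255; -0.08 0 0 0 255; -0.11 0 -0.03 0 255; -0.11 0 -0.06 0 255; -0.11 0 -0.09 0 255; -0.11 0 -0.12 0 255; -0.11 0 -0.12 0 255; -0.11 0 -0.12 0 255"}}

```text
clock: 11.43
position: [0.3972, 0.1789, 0.2174]
ee_rot: [-0.156, 1.564, 0.152]
force: [0.3, 0.6, 0.0]
width: 0.006
```

```bash
python3 - <<'E'
from h import *
from cell import arm
for n in["scene","side","wrist"]:
    d=arm.get_image(n);cv2.imwrite(f"pics/{n}7.png",d["img"])
    P=cloud(d);B=(P-C)@RB
    for nm,m in dict(fl=(abs(B[...,1]-.062)<.022)&(B[...,0]>.08)&(B[...,0]<.14),fr=(abs(B[...,1]+.062)<.022)&(B[...,0]>.08)&(B[...,0]<.14),l=(abs(B[...,0])<.022)&(B[...,1]>.105)&(B[...,1]<.16),r=(abs(B[...,0])<.022)&(B[...,1]<-.105)&(B[...,1]>-.16)).items():
        q=B[(d["z_map"]>0)&(B[...,2]>.03)&(B[...,2]<.13)&m]
        if len(q)>5: print(n,nm,len(q),np.percentile(q,2,axis=0).round(3),np.percentile(q,98,axis=0).round(3))
    q=B[(d["z_map"]>0)&(B[...,2]>.086)&(abs(B[...,1])<.09)&(abs(B[...,0]-.003)<.065)&(B[...,2]<.12)]
    if len(q)>50: print(n,"lid",np.linalg.lstsq(np.c_[q[:,0],q[:,1],np.ones(len(q))],q[:,2],rcond=None)[0].round(4))
    for o,(c,h) in dict(mug=([.576,-.154],.08),jar=([.733,.153],.085),torch=([.575,.345],.105)).items():
        q=P[(d["z_map"]>0)&(np.hypot(P[...,0]-c[0],P[...,1]-c[1])<.06)&(P[...,2]>h-.008)&(P[...,2]<h+.01)]
        if len(q): print(n,o,q.mean(0).round(3))
plan(arm.observe(),[0,.125,.2])
E
```

```text
scene fl 421 [0.082 0.041 0.053] [0.092 0.083 0.099]
scene fr 372 [ 0.081 -0.084  0.052] [ 0.092 -0.04   0.099]
scene l 167 [-0.021  0.106  0.052] [0.021 0.116 0.099]
scene r 32 [-0.021 -0.11   0.095] [ 0.022 -0.105  0.099]
scene lid [-0.0037 -0.001   0.0998]
scene mug [ 0.576 -0.153  0.078]
scene jar [0.734 0.154 0.085]
scene torch [0.577 0.344 0.105]
side fl 79 [0.08  0.041 0.053] [0.092 0.083 0.1  ]
side fr 64 [ 0.08  -0.083  0.05 ] [ 0.092 -0.041  0.099]
side l 378 [-0.021  0.106  0.051] [0.021 0.117 0.099]
side r 23 [-0.016 -0.111  0.094] [ 0.019 -0.105  0.099]
side lid [-0.0031 -0.0023  0.0994]
side mug [ 0.575 -0.152  0.078]
side jar [0.731 0.155 0.085]
side torch [0.574 0.346 0.104]
wrist fl 431 [0.08  0.041 0.094] [0.086 0.083 0.097]
wrist l 1686 [-0.021  0.105  0.052] [0.021 0.116 0.097]
wrist lid [-0.0039 -0.0118  0.0985]
wrist torch [0.562 0.338 0.102]
tcp box [-0.1194  0.1224  0.2171] tool z angle in box deg -0.08 tool axes down [ 0.001  0.    -1.   ] y [-0.195  0.981  0.   ] z [0.981 0.195 0.001]
shift tool [0.0172 0.0028 0.1194] turn to z||y [1.569] to z||x -0.001 j7 [ 0.184  0.244 -0.853  1.966  0.215  1.023 -0.572] F [ 0.33 -0.03 -0.84] t 11.5833 w 0.0033338667237059905
```

View pics/scene7.png

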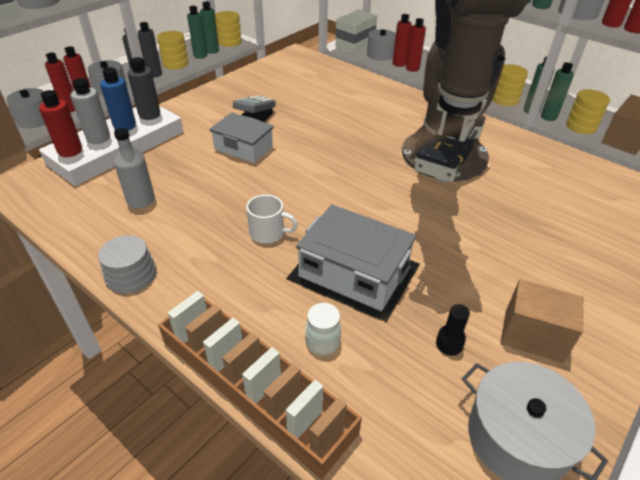

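View pics/side7.png

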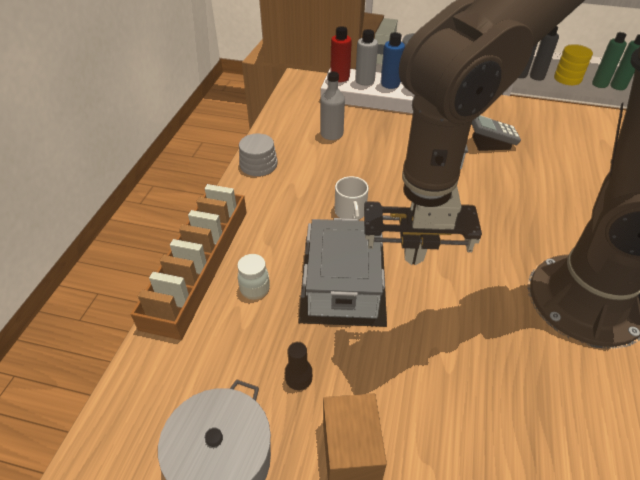

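View pics/wrist7.png

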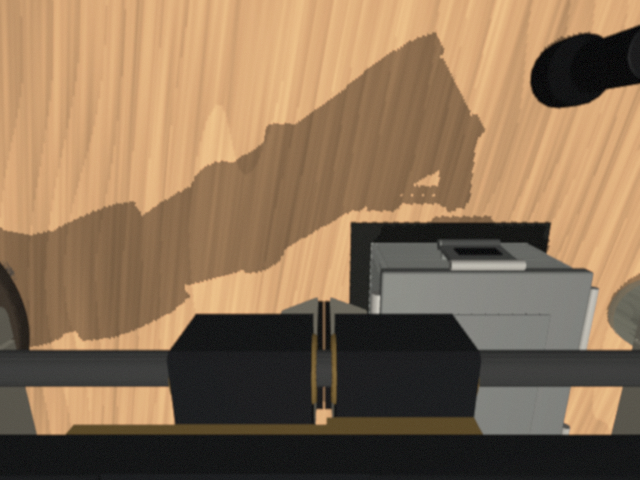

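Far-left, far-right and left tabs hang flat on the walls (5–12 mm outside the lid edge, down to z≈0.05 m). The right tab's lower part is hidden from these views, so I move the wrist camera to see it.

{"op": "move_arm", "data": {"steps": "-0.03 -0.02 0 0 255; -0.05 -0.05 0.02 0 255; -0.05 -0.085 0.035 0 255; -0.05 -0.12 0.05 0 255; -0.05 -0.155 0.065 0 255; -0.05 -0.19 0.08 0 255; -0.05 -0.225 0.095 0 255; -0.05 -0.26 0.11 0 255; -0.05 -0.295 0.12 0 255; -0.05 -0.33 0.12 0 255"}}

```text
clock: 12.42
position: [0.5827, -0.1219, 0.2658]
ee_rot: [-0.153, 1.565, 0.155]
force: [-0.2, 0.9, 0.0]
width: 0.006
```

{"op": "move_arm", "data": {"steps": "0 -0.03 0 0 255; 0 -0.03 0 0 255"}}

```text
clock: 12.58
position: [0.587, -0.1585, 0.2648]
ee_rot: [-0.149, 1.568, 0.145]
force: [-1.5, -1.6, -0.8]
width: 0.005
```

```bash
python3 - <<'E'
from h import *
from cell import arm
d=arm.get_image("wrist");cv2.imwrite("pics/wrist8.png",d["img"])
P=cloud(d);B=(P-C)@RB
q=B[(d["z_map"]>0)&(B[...,2]>.03)&(B[...,2]<.13)&(abs(B[...,0])<.022)&(B[...,1]<-.10)&(B[...,1]>-.16)]
print(len(q),np.percentile(q,2,axis=0).round(3),np.percentile(q,98,axis=0).round(3))
plan(arm.observe(),[0,.125,.2])
E
```

```text
1962 [-0.021 -0.116  0.053] [ 0.021 -0.1    0.098]
tcp box [-0.001  -0.2423  0.2651] tool z angle in box deg -0.43 tool axes down [-0.002 -0.    -1.   ] y [-0.189  0.982 -0.   ] z [ 0.982  0.189 -0.002]
shift tool [ 0.0651  0.3674 -0.0016] turn to z||y [1.563] to z||x -0.008 j7 [ 0.614  0.461 -0.66   1.521  0.291  1.261  0.104] F [-0.81  0.48 -0.6 ] t 12.6333 w 0.0013256978947164433
```

View pics/wrist8.png

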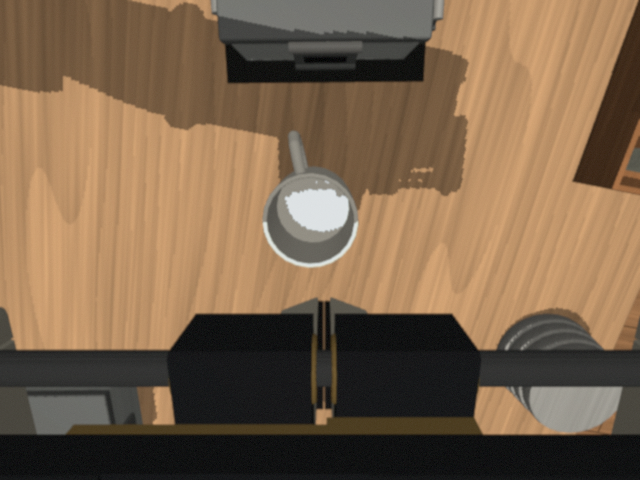

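The right tab hangs on its wall at (325,55), from z 0.053 to 0.098 m, like the other three. The arm touches nothing, so I hand in.

```bash
python3 -c "
from cell import arm
print(arm.sign_off())"
```

```text
the job is handed in; nothing more can be done
None
```

The food box is closed: I swung the lid shut with all four tabs raised, then pressed the tabs down in the order far-left, far-right, right, left. I handed the job in at about 12.6 s of the 64 s allowed; the hand-in reports no verdict.

- **Lid:** before any tab was pressed it lay flat at about 98–99 mm, and it read about 98–100 mm at the end. All four tabs were seen raised once it was shut.
- **Tabs:** all four hang down the box walls, reaching to z ≈ 52 mm. The right tab was hidden from the fixed cameras, so I confirmed it with a separate wrist-camera view.
- **Mug, torch and jar:** within about 3 mm of where they started in both fixed views. The wrist camera put the torch about 15 mm off, but it was only partly in view there, so I took that as a viewing error.
- **Forces:** the highest reading I saw was 27 N up (about 29 N in total), while seating the lid. At hand-in the gripper was clear of everything.

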